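# Load the middle-sized insulation sample into the withstand-test jig

## Task

Pick out the middle-sized (76 mm) of the three white sample plates and, without lifting it off the bench, slide it straight into the test jig until it comes fully home against the stop. Then push the sliding jaw up against it and keep the push on for a moment, firmly but gently (about 5 to 15 N on the plate, never over 40 N), so that the plate is left held flat between jaw and fixed bar, still home against the stop. Leave the other plates and the things on the bench where they are.

Things in the scene. Friction and masses are not known exactly. Their poses are not given: they have to be found in the camera images.
- plate_s: smallest sample plate, white plastic, lying flat loose on the bench: 62 mm (its x) by 70 mm (its y) by 14 mm thick. Origin at the centre of its underside, z up. Leave it alone.
- plate_m: the middle-sized plate, the one to use: 76 mm (its x) by 70 mm (its y) by 14 mm thick, 115 g, white plastic, lying flat loose. Origin at the centre of its underside, z up. Its 76 mm goes across the jig, between fixed bar and jaw (its x along the jig's x, either way round).
- plate_l: largest sample plate, white plastic, loose: 90 mm (its x) by 70 mm (its y) by 14 mm thick. Origin at the centre of its underside, z up. Leave it alone.
- jig: fixed aluminium jig bolted to the bench, without a floor: samples slide on the bench along its +y into the lane between the fixed bar and the sliding jaw. Origin on the bench, at the corner where the inner face of the fixed bar (plane x = 0) meets the mouth (y = 0); z up. Fixed bar: x 0 to 16 mm, y 0 to 112, 30 high. The lane lies on its -x side.
- jaw_face (a point): point on the jaw's copper inner face, 15 mm above the bench, 30 mm past the mouth. The jaw is an aluminium bar 20 mm thick (jig x), 98 mm long (jig y 0 to 98), 30 mm high, on the -x (robot) side of the lane; it slides only along the jig's x, stays where it is left and needs about 3 N to move. At the start the lane is 95 to 115 mm wide.
- jaw_back (a point): the place to push the jaw: black rubber pad on its outer face, 20 mm to the -x side of jaw_face, 15 mm above the bench. Pushing it along the jig's +x closes the jaw.
- tape_roll: bystander: loose black tape roll lying flat, 70 mm across, 24 mm high. Origin at the centre of its underside.
- plug: bystander: loose white mains plug, 42 mm square, brass pins up to 42 mm high. Origin at the centre of its underside.
- adapter: bystander: loose black socket block 85 x 48 x 36 mm. Origin at the centre of its underside.
- lane_end (a point): point of the jig (bench level, jig x -36, y 70 mm) where the lane ends. A dark steel stop, jig x -56 to -16 mm, 17 high, faces the mouth; its face is set anywhere from y = 54 to 70 mm, not measured: feel for it with a light push (it stands 25 N). A plate that is home has its trailing edge between 16 mm before the mouth and level with it.
- rod (a point): centre of a guide rod behind the stop, along the jig's x (radius 4, axis at y 87, z 22 mm, jig x 0 to -170), carried by a 30 mm high post at x -172; a 10 mm low rail at y 105.
There are look-alikes about, which are no part of the job. What is shaped like the jig but green is not meant.

How it is judged:
By the outcome, as a careful person would: the job done as asked, in the order asked, and still so for the second after the job is handed in, with the robot touching nothing.
It also fails if it takes over 69 s, if anything falls off the work surface, if the arm or the gripper's body presses on something with over 40 N, if the wrist force passes 120 N, or if a joint passes its speed limit or range.

## Robot

A 7-joint arm with a two-finger parallel gripper is mounted at the origin on the work surface. World frame = base frame: x ahead of the robot, y to its left, z up, the work surface at z = 0. Lengths are in m, angles in degrees, forces in N, time in s.
With the tool pointing down it reaches from about 0.4 to 0.875 m from the base axis. Payload 4.4 kg.
Tool frame: the origin (TCP) lies at the very end of the fingers, on their centre line; the grasp point (between the pads) lies ctrl.pinch_z behind it (ctrl.pinch_z is the distance from the TCP to the grasp point, in m); z points along the fingers, y is the line along which they close (so a half turn about z gives the same grasp; the last joint's range is limited). The gripper opens to 85 mm and grips with 20 to 120 N. Pads are 22 mm wide; open, the fingers measure 114 mm over their backs; the gripper's body (76 mm by 85 mm) begins 54 mm behind the grasp point. The pads swing forward as they close: fully open they stand 13 mm farther back than shut.
Start: joints at [-78.656, 36.005, 2.206, 86.941, -1.547, 57.084, -1.146], TCP at [0.169, 0.628, 0.231] pointing down, gripper open.
Joint ranges: [-175.42, 175.42], [-21.48, 121.26], [-71.46, 75.88], [10.55, 141.38], [-63.04, 243.04], [13.31, 113.54], [-168.57, 168.57]. Speed limits (degrees/s): [147.25, 147.25, 180, 180, 180, 180, 180].

## Interface

Orientations are given as a 3x3 rotation matrix whose columns are the frame's x, y, z axes.
In Python, from bench import status, eyes, finish_job, models, ctrl gives the robot as it stands.
- The arm moves only by the shell command python3 -m handwheel 'ROWS' [OPENING] [FORCE]. ROWS is JSON, a list of rows, each an object of numbers: "x", "y", "z": the shift along the world's x, y, z scaled (see below); "yaw": the turn about the world's z scaled (see below). In form: [{"x": .., "y": .., "z": .., "yaw": ..}, ...]. A call has exactly 10 rows; each row is the pose to reach, as a shift and turn from the pose commanded when the call began, turning the shorter way round; what a row does not reach only later rows make up. The controller multiplies each number of a shift by 100 cm and each number of a turn by 180 degrees. A row lasts 1/8 s, in which the tool goes at most 62.5 mm and 10.7 degrees, less where a joint would pass 70% of its speed; a pose out of reach is approached as far as the arm can. A call with a number of a shift or a turn outside -1 to 1 is refused whole. A call with a gripper value outside its range is refused whole. OPENING is the opening, from -1 (shut) to 1 (fully open), set as the call begins (- or left out, the last holds). The fingers move at their own pace and stop on an object; FORCE is the grip in N (left out, the last holds). Time passes only in rows, so rows that repeat a pose let the fingers close, or fill a call up. It gives the time, the measured TCP pose, the force, the opening and the grip force at its end, in the units of the state.
- status.get_obs(): the state, without advancing time (a new reading comes with each control period).
- eyes.camera(name): name is "scene" or "side" or "wrist"; returns the picture (400x640x3 uint8, red, green, blue); there is no depth.
- eyes.camera_params(name): a dict with "intrinsics" (3x3 intrinsics, pixels), "dist_coeffs" ([k1, k2, p1, p2, k3] as OpenCV has them; the pictures are not rectified), "R" (3x3) and "t" (3): a world point X has camera coordinates R X + t; the wrist camera has in their place "hand_eye" (4x4, takes a point from camera to tool coordinates, whose origin is the TCP and whose axes are the flange's). Camera axes: x right, y down, z forward; pixel columns grow to the right and rows downward; lengths in m; the calibration is good to about 2 mm. A picture is of the moment at which its call begins: read the wrist's pose just before it. camera_params takes no time and is no camera call.
- finish_job(): hands the job in; it is judged then, once.
Trained networks look in the newest picture that a camera, given by its name, has taken for a name from the list of things; names that differ only in an ending like _2 or _b are one class to them, and where a whole thing is asked for, a point or a joint stands for the part that bears it (a point fixed in the world has none). Each returns a list of dicts, best first, with "score" (0 to 1); they miss things now and then, are a little off and sometimes report something else, mostly with a low value. They report only what shows in the picture. A call takes as long as a camera call. They do not tell look-alikes from the thing itself.
- models.look_for(camera, query): "xy" ([column, row] in pixels, amid what is visible of it).
- models.masks_of(camera, query): "mask" (400x640 bool, what is visible of it) and "xy" ([column, row] in pixels, amid what is visible of it).
- models.tip_of(camera, query): "xy" ([column, row] in pixels: a listed point, or the origin of a listed thing).
The state is a dict: "t": time; "q": joint angles; "joint_velocities": joint speeds; "joint_efforts": joint torques, N m; "eef_pos": TCP position; "eef_rot": TCP orientation; "force": force on the tool from outside, world axes, zero at the start; "ft_torque": the same for the moment, N m; "grip_width": finger opening in m; "finger_force": force on a finger pad.
Only numpy, scipy, OpenCV 4.12 (cv2) and the standard library are available. Lean on these libraries where they do the work, as an engineer would, in place of code of your own. Each camera call takes 0.05 s, during which the arm holds its last target. There are 200 camera calls.

## Working session

There is one attempt and no reset: what is moved stays moved. The work goes in short steps, Python scripts to look and compute and a shell command to move; the robot and the scene stay as the last step left them, time stands still between calls to the robot, and variables do not carry over. Pictures are saved under pics/ and viewed, at most 12 in all, crops included, and the job is handed in when it is done.

```bash
mkdir -p pics; cat > h.py <<'E'
import numpy as np, cv2
from bench import status, eyes, models, ctrl
def cam(name):
    p=eyes.camera_params(name); K=np.array(p["intrinsics"],float); d=np.array(p["dist_coeffs"],float)
    if "R" in p: return K,d,np.array(p["R"]),np.array(p["t"])
    o=status.get_obs(); H=np.array(p["hand_eye"]); R=np.array(o["eef_rot"]); t=np.array(o["eef_pos"])
    Rc=R@H[:3,:3]; tc=R@H[:3,3]+t
    return K,d,Rc.T,-Rc.T@tc
def ray(c,uv,z):
    K,d,R,t=c; n=cv2.undistortPoints(np.array(uv,float).reshape(-1,1,2),K,d).reshape(-1,2)
    r=np.c_[n,np.ones(len(n))]@R; o=-R.T@t
    return o+r*((z-o[2])/r[:,2])[:,None]
def proj(c,X):
    K,d,R,t=c; return cv2.projectPoints(np.array(X,float).reshape(-1,3),cv2.Rodrigues(R)[0],t,K,d)[0].reshape(-1,2)
def shot(name,f=None):
    c=cam(name); im=eyes.camera(name)
    if f: cv2.imwrite('pics/'+f,im[:,:,::-1])
    return c,im
E
python3 - <<'E'
from h import *
np.set_printoptions(precision=3,suppress=True)
ims=[]
for n in ("scene","side"):
    c,im=shot(n,n+'0.png'); ims.append(im)
    print(n,'cam at',-c[2].T@c[3])
    for q in ("plate_s","plate_m","plate_l","jig","jaw_face","jaw_back","lane_end","rod","tape_roll","plug","adapter"):
        z={"plate_s":0,"plate_m":0,"plate_l":0,"jaw_face":.015,"jaw_back":.015,"rod":.022}.get(q,0)
        for r in models.tip_of(n,q)[:4]:
            print(q,round(r["score"],2),np.round(r["xy"]),ray(c,r["xy"],z)[0][:2])
print(ctrl.pinch_z,status.get_obs())
E
```

```text
scene cam at [ 1.389 -0.34   0.914]
plate_s 0.74 [241. 200.] [ 0.46  -0.214]
plate_s 0.73 [283. 198.] [ 0.502 -0.084]
plate_s 0.68 [209. 216.] [ 0.492 -0.329]
plate_m 0.74 [241. 200.] [ 0.46  -0.214]
plate_m 0.73 [283. 198.] [ 0.502 -0.084]
plate_m 0.68 [209. 216.] [ 0.492 -0.329]
plate_l 0.74 [241. 200.] [ 0.46  -0.214]
plate_l 0.73 [283. 198.] [ 0.502 -0.084]
plate_l 0.68 [209. 216.] [ 0.492 -0.329]
jig 0.79 [339. 216.] [0.651 0.052]
jig 0.73 [193. 316.] [ 0.818 -0.44 ]
jaw_face 0.84 [337. 188.] [0.544 0.093]
jaw_face 0.75 [195. 275.] [ 0.708 -0.409]
jaw_face 0.51 [316. 133.] [0.229 0.149]
jaw_back 0.92 [200. 272.] [ 0.701 -0.396]
jaw_back 0.64 [315. 134.] [0.237 0.143]
jaw_back 0.53 [334. 186.] [0.531 0.089]
lane_end 0.86 [328. 155.] [0.354 0.147]
lane_end 0.79 [221. 300.] [ 0.801 -0.364]
lane_end 0.65 [357. 207.] [0.637 0.122]
lane_end 0.3 [336. 185.] [0.515 0.104]
rod 0.95 [331. 136.] [0.282 0.191]
rod 0.82 [224. 279.] [ 0.754 -0.339]
rod 0.56 [358. 190.] [0.588 0.148]
tape_roll 0.94 [305. 250.] [ 0.732 -0.095]
plug 0.69 [389. 159.] [0.462 0.343]
adapter 0.83 [421. 177.] [0.593 
[... 1121 characters left out ...]
201.] [ 0.739 -0.113]
plug 0.87 [340. 375.] [0.44  0.364]
plug 0.39 [364. 161.] [ 0.477 -0.335]
adapter 0.77 [268. 380.] [0.595 0.404]
0.0187 {'t': 1.2, 'q': array([-78.656,  36.006,   2.206,  86.941,  -1.547,  57.085,  -1.145]), 'joint_velocities': array([ 0.126, -0.051,  0.069, -0.026, -0.024, -0.097, -0.078]), 'joint_efforts': array([  0.001, -56.328,   1.226, -19.378,   0.011,   0.001,  -0.   ]), 'eef_pos': array([0.169, 0.628, 0.231]), 'eef_rot': array([[-0.965,  0.261, -0.   ],
       [ 0.261,  0.965, -0.   ],
       [ 0.   , -0.   , -1.   ]]), 'force': array([ 0.295, -0.011,  0.253]), 'ft_torque': array([ 0.028, -0.028, -0.024]), 'finger_force': 0.0, 'grip_width': 0.08575608013458064}
```

View pics/scene0.png

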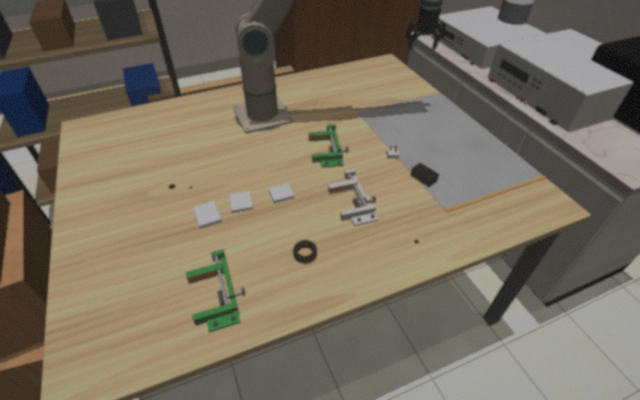

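View pics/side0.png

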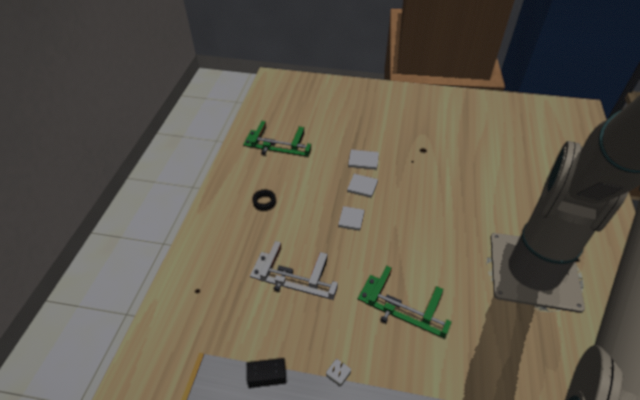

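The scene picture shows three white plates at (209,216), (241,200) and (283,198). It also shows one silver jig at about (355,205), and green look-alikes at (326,145) and (215,290). The silver one is the jig meant. Next I'll carry the wrist camera over for a closer look.

```bash
python3 -m handwheel '[{"x":0.04,"y":-0.04,"z":0.02,"yaw":-0.05},{"x":0.08,"y":-0.08,"z":0.05,"yaw":-0.1},{"x":0.12,"y":-0.12,"z":0.08,"yaw":-0.15},{"x":0.16,"y":-0.16,"z":0.11,"yaw":-0.2},{"x":0.2,"y":-0.2,"z":0.14,"yaw":-0.25},{"x":0.23,"y":-0.25,"z":0.16,"yaw":-0.3},{"x":0.26,"y":-0.3,"z":0.17,"yaw":-0.35},{"x":0.29,"y":-0.35,"z":0.17,"yaw":-0.4},{"x":0.32,"y":-0.4,"z":0.17,"yaw":-0.44},{"x":0.35,"y":-0.45,"z":0.17,"yaw":-0.48}]' 1 40
python3 - <<'E'
from h import *
np.set_printoptions(precision=4,suppress=True)
p=eyes.camera_params("wrist");print(np.array(p["hand_eye"]),np.array(p["intrinsics"]))
c,im=shot("wrist","w1.png")
print(ray(c,[[0,0],[639,0],[639,399],[0,399],[320,200]],0)[:,:2],status.get_obs()["eef_pos"])
E
```

```text
t: 2.45
eef_pos: [0.5201, 0.176, 0.4017]
eef_rot: [[0.203, 0.979, 0.001], [0.979, -0.203, 0.001], [0.001, 0.0, -1.0]]
force: [0.8, 1.0, -0.1]
grip_width: 0.0852
finger_force: 0.0
[[ 0.0005 -0.9444 -0.3288  0.085 ]
 [ 1.      0.0005  0.0001 -0.0003]
 [ 0.0001 -0.3288  0.9444 -0.1434]
 [ 0.      0.      0.      1.    ]] [[313.063    0.     319.3447]
 [  0.     313.063  197.6105]
 [  0.       0.       1.    ]]
[[ 0.0783  0.4934]
 [ 1.0523  0.2918]
 [ 1.1701 -0.6068]
 [-0.3857 -0.2839]
 [ 0.4991  0.069 ]] [0.5241 0.166  0.4021]
```

```bash
python3 - <<'E'
from h import *
np.set_printoptions(precision=4,suppress=True)
c=cam("wrist")
c,im=shot("wrist","w2.png")
for q in ("jig","jaw_face","jaw_back","lane_end","rod"):
    z={"jaw_face":.015,"jaw_back":.015,"rod":.022}.get(q,0)
    for r in models.tip_of("wrist",q)[:3]: print(q,round(r["score"],2),np.round(r["xy"]),ray(c,r["xy"],z)[0][:2])
for r in models.masks_of("wrist","plate_m")[:5]:
    m=r["mask"].astype(np.uint8); cs,_=cv2.findContours(m,cv2.RETR_EXTERNAL,cv2.CHAIN_APPROX_NONE)
    k=max(cs,key=cv2.contourArea).reshape(-1,2); w=ray(c,k,.012)[:,:2]*1000
    print(round(r["score"],2),r["xy"],cv2.minAreaRect(w.astype(np.float32)))
big=cv2.resize(im,(800,500)); cv2.imwrite('pics/w2b.png',big[:,:,::-1])
E
```

```text
jig 0.82 [244. 207.] [0.3609 0.0743]
jig 0.72 [402. 188.] [0.6538 0.0453]
jig 0.57 [349. 355.] [ 0.4853 -0.3224]
jaw_face 0.84 [341. 180.] [0.5491 0.09  ]
jaw_face 0.64 [171. 193.] [0.2472 0.1336]
jaw_back 0.83 [166. 187.] [0.2411 0.1452]
jaw_back 0.75 [400. 187.] [0.6487 0.0535]
jaw_back 0.58 [326. 180.] [0.5221 0.0951]
lane_end 0.65 [380. 151.] [0.6257 0.1221]
lane_end 0.64 [218. 169.] [0.3377 0.154 ]
rod 0.78 [187. 158.] [0.3003 0.1873]
rod 0.66 [355. 145.] [0.5837 0.1459]
0.64 [346.4, 353.7] ((484.5486145019531, -308.3425598144531), (48.39432907104492, 93.00325775146484), 83.31621551513672)
0.57 [334.0, 321.6] ((471.5633850097656, -215.87510681152344), (77.52117156982422, 76.6594467163086), 82.5984878540039)
0.49 [461.3, 252.8] ((745.5498046875, -103.84418487548828), (71.56716918945312, 85.56066131591797), 19.11271095275879)
```

View pics/w2b.png

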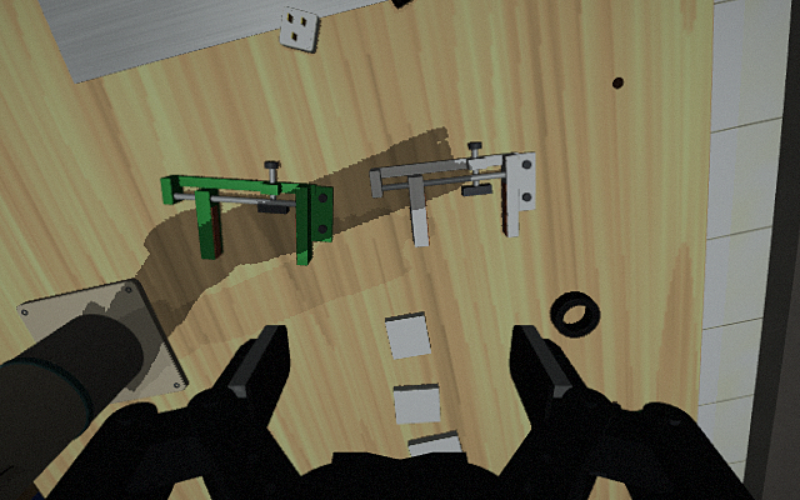

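The plates in this picture sit, in original pixels, at (326,269), (334,323) and (347,354). They get wider the farther they are from the jig, so the middle one is plate_m. The silver jig's lane opens toward -y. I'll confirm both close up.

```bash
python3 -m handwheel '[{"x":-0.005,"y":-0.05,"z":0,"yaw":0},{"x":-0.01,"y":-0.1,"z":0,"yaw":0.01},{"x":-0.02,"y":-0.15,"z":-0.02,"yaw":0.02},{"x":-0.03,"y":-0.2,"z":-0.05,"yaw":0.02},{"x":-0.04,"y":-0.25,"z":-0.08,"yaw":0.02},{"x":-0.05,"y":-0.3,"z":-0.11,"yaw":0.02},{"x":-0.05,"y":-0.34,"z":-0.14,"yaw":0.02},{"x":-0.05,"y":-0.36,"z":-0.17,"yaw":0.02},{"x":-0.05,"y":-0.36,"z":-0.17,"yaw":0.02},{"x":-0.05,"y":-0.36,"z":-0.17,"yaw":0.02}]'
python3 - <<'E'
from h import *
np.set_printoptions(precision=4,suppress=True)
c,im=shot("wrist")
for r in models.masks_of("wrist","plate_m")[:5]:
    m=r["mask"].astype(np.uint8); cs,_=cv2.findContours(m,cv2.RETR_EXTERNAL,cv2.CHAIN_APPROX_NONE)
    k=max(cs,key=cv2.contourArea).reshape(-1,2); w=ray(c,k,.012)[:,:2]*1000
    print(round(r["score"],2),r["xy"],cv2.minAreaRect(w.astype(np.float32)))
# bright top-face blobs
g=cv2.cvtColor(im,cv2.COLOR_RGB2HSV); b=((g[:,:,1]<40)&(g[:,:,2]>130)).astype(np.uint8)
cs,_=cv2.findContours(b,cv2.RETR_EXTERNAL,cv2.CHAIN_APPROX_NONE)
for k in cs:
    if cv2.contourArea(k)>600:
        w=ray(c,k.reshape(-1,2),.014)[:,:2]*1000
        print('blob',k.reshape(-1,2).mean(0),cv2.minAreaRect(w.astype(np.float32)))
cv2.imwrite('pics/w3b.png',cv2.resize(im,(800,500))[:,:,::-1])
E
```

```text
t: 4.1
eef_pos: [0.4703, -0.1811, 0.2319]
eef_rot: [[0.136, 0.991, 0.001], [0.991, -0.136, 0.001], [0.001, 0.001, -1.0]]
force: [0.2, 0.2, 0.4]
grip_width: 0.0855
finger_force: 0.0
0.81 [320.9, 191.8] ((470.5918273925781, -217.89724731445312), (72.17657470703125, 75.76287841796875), 82.26924133300781)
0.71 [322.2, 76.2] ((483.7312927246094, -84.376220703125), (71.39865112304688, 63.285301208496094), 88.24893951416016)
0.65 [344.8, 268.5] ((483.13427734375, -331.5963439941406), (92.07482147216797, 78.92985534667969), 1.8539979457855225)
blob [344.2407 273.662 ] ((482.5904846191406, -334.05279541015625), (89.68595123291016, 69.77381896972656), 2.2243897914886475)
blob [317.4632 203.8526] ((469.4937744140625, -222.6160888671875), (60.833595275878906, 74.70632934570312), 82.21928405761719)
blob [322.0996  71.987 ] ((484.08843994140625, -84.18486022949219), (69.09492492675781, 61.588134765625), 88.21106719970703)
```

View pics/w3b.png

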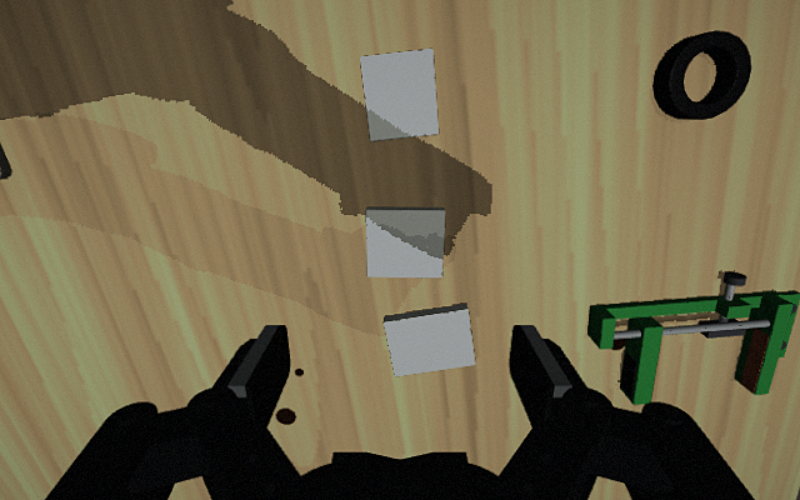

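The crop confirms it. In wrist pixels the plates are 62 mm at (322,76), 76 mm at (321,192) and 90 mm at (345,268). The middle one is plate_m, at (0.470,-0.218) with yaw -7.8°, already parallel to the tool. I'll grip it across the 76 mm near its trailing edge.

```bash
python3 -m handwheel '[{"x":-0.003,"y":-0.03,"z":-0.03,"yaw":0},{"x":-0.003,"y":-0.059,"z":-0.07,"yaw":0},{"x":-0.003,"y":-0.059,"z":-0.12,"yaw":0},{"x":-0.003,"y":-0.059,"z":-0.16,"yaw":0},{"x":-0.003,"y":-0.059,"z":-0.19,"yaw":0},{"x":-0.003,"y":-0.059,"z":-0.21,"yaw":0},{"x":-0.003,"y":-0.059,"z":-0.22,"yaw":0},{"x":-0.003,"y":-0.059,"z":-0.226,"yaw":0},{"x":-0.003,"y":-0.059,"z":-0.226,"yaw":0},{"x":-0.003,"y":-0.059,"z":-0.226,"yaw":0}]'
python3 - <<'E'
from h import *
c,im=shot("wrist"); print(status.get_obs()["eef_pos"],status.get_obs()["force"])
cv2.imwrite('pics/w4b.png',cv2.resize(im,(800,500))[:,:,::-1])
E
```

```text
t: 5.45
eef_pos: [0.467, -0.2417, 0.006]
eef_rot: [[0.138, 0.99, 0.001], [0.99, -0.138, -0.001], [-0.0, 0.001, -1.0]]
force: [-0.8, -0.7, -0.5]
grip_width: 0.0857
finger_force: 0.0
[ 0.46693761 -0.24164006  0.00598203] [ 0.45122304 -0.08572314  0.34486029]
```

View pics/w4b.png

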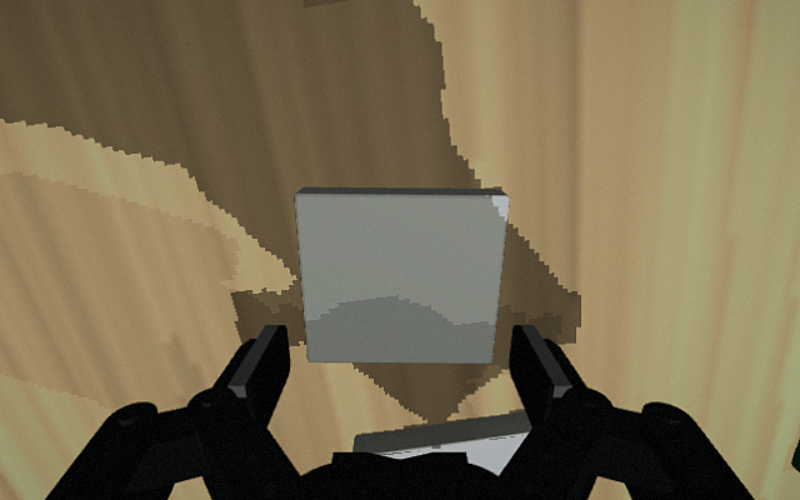

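```bash
python3 -m handwheel '[{"x":0,"y":0,"z":-0.004,"yaw":0},{"x":0,"y":0,"z":-0.008,"yaw":0},{"x":0,"y":0,"z":-0.011,"yaw":0},{"x":0,"y":0,"z":-0.012,"yaw":0},{"x":0,"y":0,"z":-0.012,"yaw":0},{"x":0,"y":0,"z":-0.012,"yaw":0},{"x":0,"y":0,"z":-0.012,"yaw":0},{"x":0,"y":0,"z":-0.012,"yaw":0},{"x":0,"y":0,"z":-0.012,"yaw":0},{"x":0,"y":0,"z":-0.012,"yaw":0}]' 1 25
python3 -m handwheel '[{"x":0,"y":0,"z":0,"yaw":0},{"x":0,"y":0,"z":0,"yaw":0},{"x":0,"y":0,"z":0,"yaw":0},{"x":0,"y":0,"z":0,"yaw":0},{"x":0,"y":0,"z":0,"yaw":0},{"x":0,"y":0,"z":0,"yaw":0},{"x":0,"y":0,"z":0,"yaw":0},{"x":0,"y":0,"z":0,"yaw":0},{"x":0,"y":0,"z":0,"yaw":0},{"x":0,"y":0,"z":0,"yaw":0}]' 0.6 25
```

```text
t: 6.75
eef_pos: [0.4665, -0.2415, -0.0067]
eef_rot: [[0.138, 0.99, 0.0], [0.99, -0.138, 0.0], [0.0, 0.0, -1.0]]
force: [-0.0, 0.1, -0.3]
grip_width: 0.0856
finger_force: 0.0
t: 8.0
eef_pos: [0.4665, -0.2415, -0.0065]
eef_rot: [[0.138, 0.99, 0.0], [0.99, -0.138, 0.0], [0.0, 0.0, -1.0]]
force: [-0.0, 0.4, 5.1]
grip_width: 0.0749
finger_force: 29.8
```

```bash
python3 -m handwheel '[{"x":0.01,"y":0,"z":0,"yaw":0},{"x":0.03,"y":0,"z":0,"yaw":0},{"x":0.055,"y":0,"z":0,"yaw":0},{"x":0.08,"y":0,"z":0,"yaw":0},{"x":0.105,"y":0.005,"z":0,"yaw":0},{"x":0.125,"y":0.015,"z":0,"yaw":0},{"x":0.135,"y":0.035,"z":0,"yaw":0},{"x":0.135,"y":0.06,"z":0,"yaw":0},{"x":0.135,"y":0.085,"z":0,"yaw":0},{"x":0.135,"y":0.1,"z":0,"yaw":0}]'
python3 -m handwheel '[{"x":0,"y":0.015,"z":0,"yaw":0},{"x":0,"y":0.035,"z":0,"yaw":0},{"x":0,"y":0.055,"z":0,"yaw":0},{"x":0,"y":0.075,"z":0,"yaw":0},{"x":0,"y":0.09,"z":0,"yaw":0},{"x":0,"y":0.1,"z":0,"yaw":0},{"x":0,"y":0.1,"z":0,"yaw":0},{"x":0,"y":0.1,"z":0,"yaw":0},{"x":0,"y":0.1,"z":0,"yaw":0},{"x":0,"y":0.1,"z":0,"yaw":0}]'
python3 - <<'E'
from h import *
np.set_printoptions(precision=4,suppress=True)
c,im=shot("wrist")
for q in ("jig","jaw_face","jaw_back","lane_end","rod"):
    z={"jaw_face":.015,"jaw_back":.015,"rod":.022}.get(q,0)
    for r in models.tip_of("wrist",q)[:3]: print(q,round(r["score"],2),np.round(r["xy"]),ray(c,r["xy"],z)[0][:2])
cv2.imwrite('pics/w5b.png',cv2.resize(im,(800,500))[:,:,::-1])
E
```

```text
t: 9.25
eef_pos: [0.602, -0.1415, -0.0064]
eef_rot: [[0.137, 0.991, 0.001], [0.991, -0.137, -0.002], [-0.001, 0.001, -1.0]]
force: [-0.0, -2.2, 4.3]
grip_width: 0.075
finger_force: 29.6
t: 10.5
eef_pos: [0.6017, -0.0391, -0.0064]
eef_rot: [[0.136, 0.991, 0.0], [0.991, -0.136, 0.002], [0.002, -0.0, -1.0]]
force: [0.6, -0.5, 6.6]
grip_width: 0.0751
finger_force: 30.0
jig 0.74 [417.  60.] [0.6537 0.0509]
```

View pics/w5b.png

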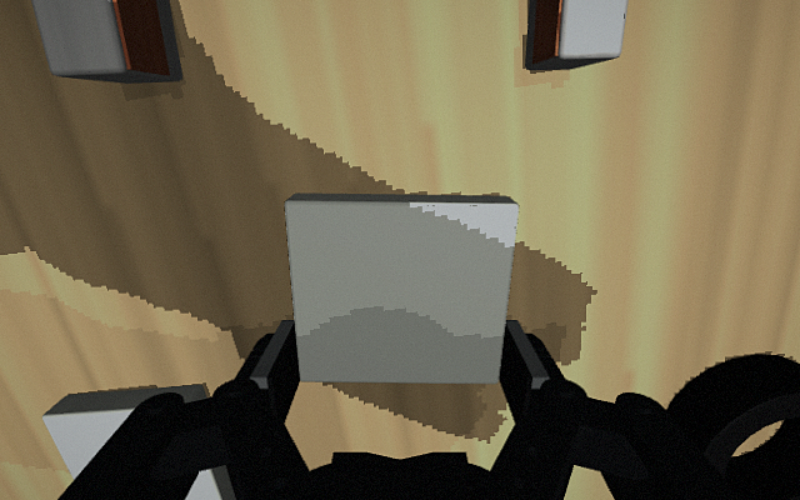

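```bash
python3 - <<'E'
from h import *
np.set_printoptions(precision=4,suppress=True)
c=cam("wrist")
px=np.array([[182,80],[527,71],[617,60]])/1.25
w=ray(c,px,0)[:,:2]; print(w); d=w[1]-w[0]; print('lane',np.linalg.norm(d),'yaw',np.degrees(np.arctan2(d[1],d[0])))
pt=np.array([[285,201],[519,205],[502,384],[299,381]])/1.25
p=ray(c,pt,.014)[:,:2]; print(p,p.mean(0)); 
for a,b in ((0,1),(3,2)): print(np.degrees(np.arctan2(*(p[b]-p[a])[::-1])),np.linalg.norm(p[b]-p[a]))
E
```

```text
[[0.5441 0.0647]
 [0.6555 0.0519]
 [0.6845 0.0514]]
lane 0.11216473923284526 yaw -6.559562954537719
[[ 0.573   0.0231]
 [ 0.6473  0.0116]
 [ 0.6384 -0.0573]
 [ 0.5622 -0.0454]] [ 0.6052 -0.017 ]
-8.809659530404582 0.07516305715110098
-8.836253543102181 0.07715026352778165
```

```bash
python3 -m handwheel '[{"x":0,"y":0.005,"z":0,"yaw":0.008},{"x":0.001,"y":0.015,"z":0,"yaw":0.008},{"x":0.002,"y":0.025,"z":0,"yaw":0.008},{"x":0.003,"y":0.035,"z":0,"yaw":0.008},{"x":0.004,"y":0.045,"z":0,"yaw":0.008},{"x":0.006,"y":0.055,"z":0,"yaw":0.008},{"x":0.007,"y":0.065,"z":0,"yaw":0.008},{"x":0.008,"y":0.0745,"z":0,"yaw":0.008},{"x":0.008,"y":0.0745,"z":0,"yaw":0.008},{"x":0.008,"y":0.0745,"z":0,"yaw":0.008}]'
python3 - <<'E'
from h import *
np.set_printoptions(precision=4,suppress=True)
c,im=shot("wrist")
cv2.imwrite('pics/w6b.png',cv2.resize(im,(800,500))[:,:,::-1])
E
```

```text
t: 12.05
eef_pos: [0.6096, 0.0345, -0.0064]
eef_rot: [[0.112, 0.994, 0.0], [0.994, -0.112, 0.001], [0.001, 0.0, -1.0]]
force: [0.1, -1.4, 6.9]
grip_width: 0.0753
finger_force: 30.0
```

View pics/w6b.png

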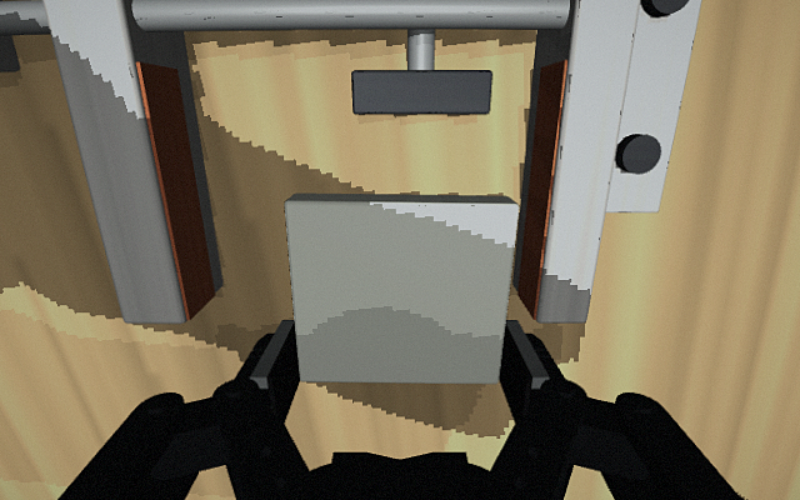

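```bash
python3 - <<'E'
from h import *
np.set_printoptions(precision=4,suppress=True)
c=cam("wrist"); O=np.array([.6545,.0515]); a=np.radians(-6.8); J=np.array([[np.cos(a),np.sin(a)],[-np.sin(a),np.cos(a)]])
def rep(n,px,z): print(n,((ray(c,np.array(px)/1.25,z)[:,:2]-O)@J.T*1000))
rep('stop bottom',[[354,113],[489,115]],0); rep('stop top',[[353,71],[491,71]],.017)
rep('plate top',[[285,201],[519,205],[502,384],[299,381]],.014)
rep('bar front top inner/outer',[[539,321],[586,321]],.03)
rep('jaw front top outer/inner',[[126,321],[188,321]],.03)
rep('bar/jaw bottom inner corners',[[514,287],[222,290]],0)
E
python3 -m handwheel '[{"x":0,"y":0,"z":0,"yaw":0},{"x":0,"y":0,"z":0,"yaw":0},{"x":0,"y":0,"z":0,"yaw":0},{"x":0,"y":0,"z":0,"yaw":0},{"x":0,"y":0,"z":0.01,"yaw":0},{"x":0,"y":0,"z":0.025,"yaw":0},{"x":0,"y":0,"z":0.04,"yaw":0},{"x":-0.002,"y":-0.02,"z":0.045,"yaw":0},{"x":-0.005,"y":-0.045,"z":0.045,"yaw":0},{"x":-0.005,"y":-0.045,"z":0.045,"yaw":0}]' 1 25
```

```text
stop bottom [[-58.4322  62.1015]
 [-13.5201  61.8078]]
stop top [[-56.5285  73.4421]
 [-17.5897  73.7474]]
plate top [[-79.8317  35.3079]
 [ -4.7127  34.5029]
 [ -3.633  -34.9952]
 [-80.7943 -34.117 ]]
bar front top inner/outer [[ 0.471   1.427 ]
 [15.238   1.4638]]
jaw front top outer/inner [[-128.7565    0.3509]
 [-108.9704    0.6043]]
bar/jaw bottom inner corners [[   1.2209   -0.9209]
 [-111.611    -2.9909]]
t: 13.35
eef_pos: [0.604, -0.0167, 0.039]
eef_rot: [[0.118, 0.993, 0.0], [0.993, -0.118, -0.003], [-0.003, 0.001, -1.0]]
force: [0.4, 0.8, -0.4]
grip_width: 0.0849
finger_force: 0.0
```

```bash
python3 -m handwheel '[{"x":0,"y":0,"z":0,"yaw":0},{"x":0,"y":0,"z":0,"yaw":0},{"x":0,"y":0,"z":-0.01,"yaw":0},{"x":0,"y":0,"z":-0.02,"yaw":0},{"x":0,"y":0,"z":-0.03,"yaw":0},{"x":0,"y":0,"z":-0.036,"yaw":0},{"x":0,"y":0,"z":-0.036,"yaw":0},{"x":0,"y":0,"z":-0.036,"yaw":0},{"x":0,"y":0,"z":-0.036,"yaw":0},{"x":0,"y":0,"z":-0.036,"yaw":0}]' 0 25
python3 -m handwheel '[{"x":0,"y":0.004,"z":0,"yaw":0},{"x":0.001,"y":0.01,"z":0,"yaw":0},{"x":0.002,"y":0.016,"z":0,"yaw":0},{"x":0.003,"y":0.022,"z":0,"yaw":0},{"x":0.003,"y":0.027,"z":0,"yaw":0},{"x":0.004,"y":0.032,"z":0,"yaw":0},{"x":0.004,"y":0.036,"z":0,"yaw":0},{"x":0.005,"y":0.04,"z":0,"yaw":0},{"x":0.005,"y":0.04,"z":0,"yaw":0},{"x":0.005,"y":0.04,"z":0,"yaw":0}]'
```

```text
t: 14.6
eef_pos: [0.6047, -0.0119, 0.0026]
eef_rot: [[0.113, 0.994, 0.001], [0.994, -0.113, 0.0], [0.0, 0.001, -1.0]]
force: [0.0, -0.3, 0.1]
grip_width: 0.0426
finger_force: 0.0
t: 15.85
eef_pos: [0.6095, 0.0281, 0.0023]
eef_rot: [[0.113, 0.994, 0.0], [0.994, -0.113, 0.0], [0.0, 0.0, -1.0]]
force: [0.7, -0.4, -0.8]
grip_width: 0.0426
finger_force: 0.0
```

```bash
python3 -m handwheel '[{"x":0,"y":0.001,"z":0,"yaw":0},{"x":0,"y":0.002,"z":0,"yaw":0},{"x":0,"y":0.003,"z":0,"yaw":0},{"x":0,"y":0.004,"z":0,"yaw":0},{"x":0.001,"y":0.005,"z":0,"yaw":0},{"x":0.001,"y":0.006,"z":0,"yaw":0},{"x":0.001,"y":0.006,"z":0,"yaw":0},{"x":0.001,"y":0.006,"z":0,"yaw":0},{"x":0.001,"y":0.006,"z":0,"yaw":0},{"x":0.001,"y":0.006,"z":0,"yaw":0}]'
python3 - <<'E'
from h import *
np.set_printoptions(precision=4,suppress=True)
c,im=shot("wrist"); print(c[3]); print(status.get_obs()["force"])
cv2.imwrite('pics/w7b.png',cv2.resize(im,(800,500))[:,:,::-1])
E
```

```text
t: 17.1
eef_pos: [0.6105, 0.0341, 0.0023]
eef_rot: [[0.113, 0.994, 0.0], [0.994, -0.113, 0.0], [0.0, 0.0, -1.0]]
force: [0.5, -0.3, 0.9]
grip_width: 0.0428
finger_force: 0.0
[-0.6025  0.1291  0.1992]
[-0.5185 -0.5514 -0.0123]
```

View pics/w7b.png

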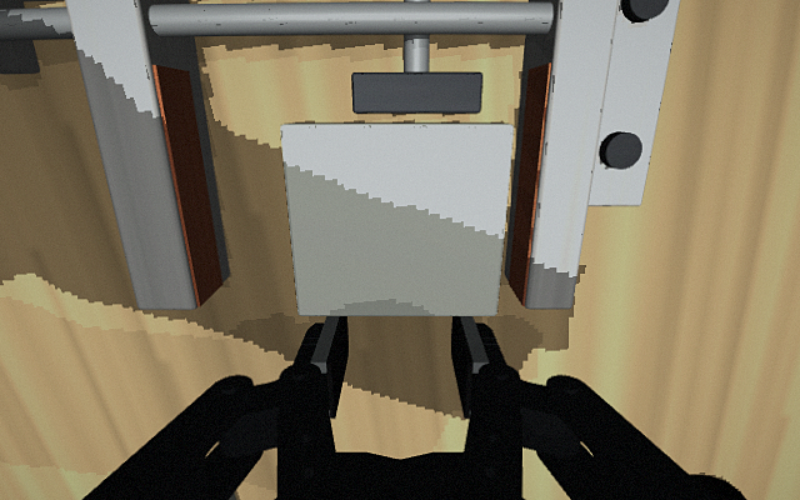

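```bash
python3 -m handwheel '[{"x":0,"y":0.0005,"z":0,"yaw":0},{"x":0,"y":0.001,"z":0,"yaw":0},{"x":0,"y":0.0015,"z":0,"yaw":0},{"x":0,"y":0.002,"z":0,"yaw":0},{"x":0,"y":0.0025,"z":0,"yaw":0},{"x":0,"y":0.003,"z":0,"yaw":0},{"x":0,"y":0.003,"z":0,"yaw":0},{"x":0,"y":0.003,"z":0,"yaw":0},{"x":0,"y":0.003,"z":0,"yaw":0},{"x":0,"y":0.003,"z":0,"yaw":0}]'
```

```text
t: 18.4
eef_pos: [0.6105, 0.0371, 0.0023]
eef_rot: [[0.113, 0.994, 0.0], [0.994, -0.113, 0.0], [0.0, 0.0, -1.0]]
force: [0.6, -0.6, -0.7]
grip_width: 0.0426
finger_force: 0.1
```

```bash
python3 -m handwheel '[{"x":0,"y":0.0005,"z":0,"yaw":0},{"x":0,"y":0.001,"z":0,"yaw":0},{"x":0,"y":0.0015,"z":0,"yaw":0},{"x":0,"y":0.002,"z":0,"yaw":0},{"x":0,"y":0.002,"z":0,"yaw":0},{"x":0,"y":0.002,"z":0,"yaw":0},{"x":0,"y":0.002,"z":0,"yaw":0},{"x":0,"y":0.002,"z":0,"yaw":0},{"x":0,"y":0.002,"z":0,"yaw":0},{"x":0,"y":0.002,"z":0,"yaw":0}]'
```

```text
t: 19.65
eef_pos: [0.6105, 0.0375, 0.0023]
eef_rot: [[0.114, 0.994, 0.0], [0.994, -0.114, -0.002], [-0.002, 0.0, -1.0]]
force: [-0.9, -5.4, -0.8]
grip_width: 0.0427
finger_force: 2.6
```

Contact with the stop came at the expected place (stop at y ≈ 62, trailing edge ≈ -8 mm). I'll firm it up a little, then back off.

```bash
python3 -m handwheel '[{"x":0,"y":0.0005,"z":0,"yaw":0},{"x":0,"y":0.001,"z":0,"yaw":0},{"x":0,"y":0.0015,"z":0,"yaw":0},{"x":0,"y":0.0015,"z":0,"yaw":0},{"x":0,"y":0.0015,"z":0,"yaw":0},{"x":0,"y":0.0015,"z":0,"yaw":0},{"x":0,"y":0.0015,"z":0,"yaw":0},{"x":0,"y":0.0015,"z":0,"yaw":0},{"x":0,"y":0.0015,"z":0,"yaw":0},{"x":0,"y":0.0015,"z":0,"yaw":0}]'
python3 -m handwheel '[{"x":0,"y":-0.002,"z":0,"yaw":0},{"x":0,"y":-0.01,"z":0,"yaw":0},{"x":-0.004,"y":-0.03,"z":0,"yaw":0},{"x":-0.004,"y":-0.05,"z":0.02,"yaw":0},{"x":-0.004,"y":-0.05,"z":0.06,"yaw":0},{"x":-0.004,"y":-0.05,"z":0.1,"yaw":0},{"x":-0.004,"y":-0.05,"z":0.14,"yaw":0},{"x":-0.004,"y":-0.05,"z":0.18,"yaw":0},{"x":-0.004,"y":-0.05,"z":0.18,"yaw":0},{"x":-0.004,"y":-0.05,"z":0.18,"yaw":0}]'
python3 - <<'E'
from h import *
np.set_printoptions(precision=4,suppress=True)
c,im=shot("wrist")
for q in ("jaw_back","jaw_face","plate_m","jig"):
    z={"jaw_face":.015,"jaw_back":.015,"plate_m":0}.get(q,0)
    for r in models.tip_of("wrist",q)[:3]: print(q,round(r["score"],2),np.round(r["xy"]),ray(c,r["xy"],z)[0][:2])
cv2.imwrite('pics/w8b.png',cv2.resize(im,(800,500))[:,:,::-1])
E
```

```text
t: 20.9
eef_pos: [0.6104, 0.0376, 0.0024]
eef_rot: [[0.114, 0.993, 0.0], [0.993, -0.114, -0.003], [-0.003, 0.001, -1.0]]
force: [0.5, -7.3, 0.4]
grip_width: 0.0429
finger_force: 3.7
t: 22.15
eef_pos: [0.6061, -0.0103, 0.1829]
eef_rot: [[0.114, 0.993, 0.0], [0.993, -0.114, 0.0], [0.001, 0.0, -1.0]]
force: [-0.2, -0.3, -0.4]
grip_width: 0.0424
finger_force: 0.0
jaw_back 0.86 [220.  78.] [0.5243 0.095 ]
jaw_back 0.51 [245.  79.] [0.5472 0.0909]
jaw_face 0.97 [245.  78.] [0.5479 0.0922]
plate_m 0.74 [221. 245.] [ 0.482  -0.0843]
plate_m 0.61 [319.  76.] [0.6163 0.0864]
jig 0.66 [358. 110.] [0.6523 0.0494]
jig 0.63 [ 67. 118.] [0.3546 0.0767]
```

View pics/w8b.png

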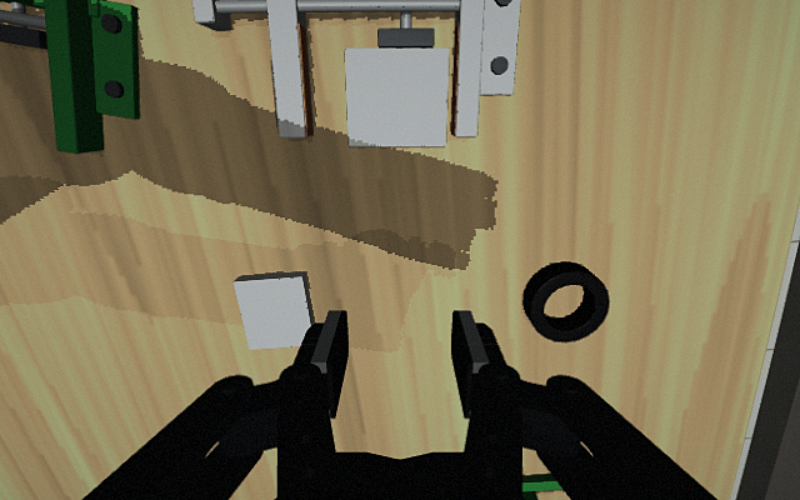

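The plate is home against the stop: its leading edge meets the stop at about (405,48). Next I'll turn the shut gripper 90° and go to the outer side of the jaw.

```bash
python3 -m handwheel '[{"x":-0.01,"y":0.01,"z":0,"yaw":-0.055},{"x":-0.03,"y":0.03,"z":0,"yaw":-0.11},{"x":-0.05,"y":0.05,"z":0,"yaw":-0.165},{"x":-0.07,"y":0.07,"z":0,"yaw":-0.22},{"x":-0.09,"y":0.09,"z":0,"yaw":-0.275},{"x":-0.105,"y":0.1,"z":0,"yaw":-0.33},{"x":-0.114,"y":0.111,"z":0,"yaw":-0.385},{"x":-0.114,"y":0.111,"z":0,"yaw":-0.44},{"x":-0.114,"y":0.111,"z":0,"yaw":-0.5},{"x":-0.114,"y":0.111,"z":0,"yaw":-0.5}]' -1 25
python3 -m handwheel '[{"x":0,"y":0,"z":0,"yaw":0},{"x":0,"y":0,"z":-0.03,"yaw":0},{"x":0,"y":0,"z":-0.07,"yaw":0},{"x":0,"y":0,"z":-0.1,"yaw":0},{"x":0,"y":0,"z":-0.12,"yaw":0},{"x":0,"y":0,"z":-0.12,"yaw":0},{"x":0,"y":0,"z":-0.12,"yaw":0},{"x":0,"y":0,"z":-0.12,"yaw":0},{"x":0,"y":0,"z":-0.12,"yaw":0},{"x":0,"y":0,"z":-0.12,"yaw":0}]'
python3 - <<'E'
from h import *
np.set_printoptions(precision=4,suppress=True)
c,im=shot("wrist")
for r in models.tip_of("wrist","jaw_back")[:3]: print(round(r["score"],2),np.round(r["xy"]),ray(c,r["xy"],.015)[0][:2])
cv2.imwrite('pics/w9b.png',cv2.resize(im,(800,500))[:,:,::-1])
E
```

```text
t: 23.65
eef_pos: [0.4922, 0.1015, 0.1817]
eef_rot: [[0.994, -0.111, -0.001], [-0.111, -0.994, -0.002], [-0.001, 0.002, -1.0]]
force: [-0.4, 0.3, 0.3]
grip_width: -0.0
finger_force: 0.0
t: 24.9
eef_pos: [0.4926, 0.1017, 0.0626]
eef_rot: [[0.994, -0.112, 0.001], [-0.112, -0.994, 0.0], [0.001, -0.0, -1.0]]
force: [-0.1, -0.4, 1.0]
grip_width: 0.0
finger_force: 0.0
0.91 [319. 173.] [0.5272 0.0984]
```

View pics/w9b.png

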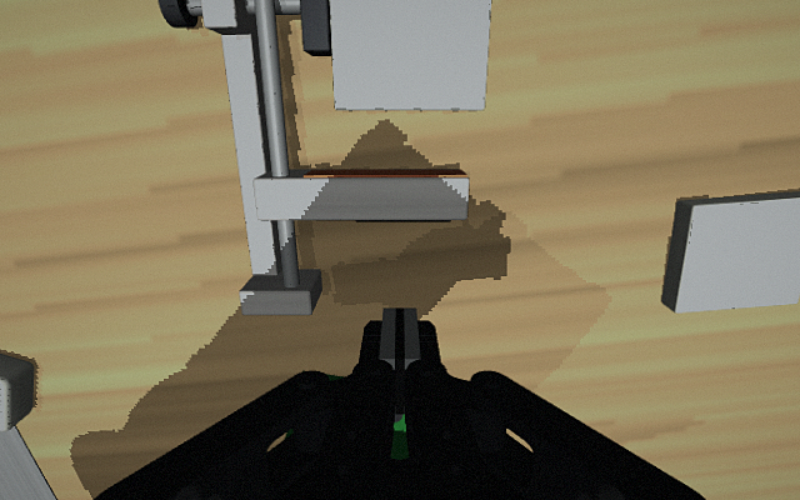

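```bash
python3 -m handwheel '[{"x":0,"y":0,"z":-0.015,"yaw":0},{"x":0,"y":0,"z":-0.03,"yaw":0},{"x":0,"y":0,"z":-0.045,"yaw":0},{"x":0,"y":0,"z":-0.054,"yaw":0},{"x":0.004,"y":0,"z":-0.054,"yaw":0},{"x":0.008,"y":-0.001,"z":-0.054,"yaw":0},{"x":0.012,"y":-0.001,"z":-0.054,"yaw":0},{"x":0.016,"y":-0.002,"z":-0.054,"yaw":0},{"x":0.018,"y":-0.002,"z":-0.054,"yaw":0},{"x":0.02,"y":-0.002,"z":-0.054,"yaw":0}]'
python3 -m handwheel '[{"x":0.003,"y":0,"z":0,"yaw":0},{"x":0.006,"y":-0.001,"z":0,"yaw":0},{"x":0.009,"y":-0.001,"z":0,"yaw":0},{"x":0.012,"y":-0.0015,"z":0,"yaw":0},{"x":0.015,"y":-0.002,"z":0,"yaw":0},{"x":0.018,"y":-0.002,"z":0,"yaw":0},{"x":0.021,"y":-0.0025,"z":0,"yaw":0},{"x":0.024,"y":-0.003,"z":0,"yaw":0},{"x":0.025,"y":-0.003,"z":0,"yaw":0},{"x":0.025,"y":-0.003,"z":0,"yaw":0}]'
```

```text
t: 26.25
eef_pos: [0.5125, 0.0996, 0.0083]
eef_rot: [[0.994, -0.113, -0.0], [-0.113, -0.994, 0.0], [-0.0, -0.0, -1.0]]
force: [-0.0, -0.2, 0.5]
grip_width: 0.0
finger_force: 0.0
t: 27.5
eef_pos: [0.5378, 0.0966, 0.0082]
eef_rot: [[0.994, -0.113, 0.0], [-0.113, -0.994, -0.0], [0.0, 0.0, -1.0]]
force: [-2.7, 1.0, -1.6]
grip_width: -0.0001
finger_force: 1.0
```

```bash
python3 -m handwheel '[{"x":0.0015,"y":0,"z":0,"yaw":0},{"x":0.003,"y":-0.0005,"z":0,"yaw":0},{"x":0.0045,"y":-0.0005,"z":0,"yaw":0},{"x":0.006,"y":-0.0005,"z":0,"yaw":0},{"x":0.0075,"y":-0.001,"z":0,"yaw":0},{"x":0.009,"y":-0.001,"z":0,"yaw":0},{"x":0.01,"y":-0.001,"z":0,"yaw":0},{"x":0.011,"y":-0.0012,"z":0,"yaw":0},{"x":0.011,"y":-0.0012,"z":0,"yaw":0},{"x":0.011,"y":-0.0012,"z":0,"yaw":0}]'
python3 -m handwheel '[{"x":0.0005,"y":0,"z":0,"yaw":0},{"x":0.001,"y":0,"z":0,"yaw":0},{"x":0.0015,"y":0,"z":0,"yaw":0},{"x":0.002,"y":0,"z":0,"yaw":0},{"x":0.002,"y":0,"z":0,"yaw":0},{"x":0.002,"y":0,"z":0,"yaw":0},{"x":0.002,"y":0,"z":0,"yaw":0},{"x":0.002,"y":0,"z":0,"yaw":0},{"x":0.002,"y":0,"z":0,"yaw":0},{"x":0.002,"y":0,"z":0,"yaw":0}]'
```

```text
t: 28.75
eef_pos: [0.5485, 0.0954, 0.0082]
eef_rot: [[0.994, -0.113, 0.0], [-0.113, -0.994, -0.0], [0.0, 0.0, -1.0]]
force: [-3.4, 0.8, -1.6]
grip_width: 0.0002
finger_force: 1.7
t: 30.0
eef_pos: [0.5506, 0.0952, 0.0083]
eef_rot: [[0.994, -0.113, 0.0], [-0.113, -0.994, -0.0], [0.0, 0.0, -1.0]]
force: [-3.7, -0.5, -3.2]
grip_width: 0.0
finger_force: 1.7
```

```bash
python3 -m handwheel '[{"x":0.0005,"y":0,"z":0,"yaw":0},{"x":0.001,"y":0,"z":0,"yaw":0},{"x":0.0015,"y":0,"z":0,"yaw":0},{"x":0.002,"y":0,"z":0,"yaw":0},{"x":0.002,"y":0,"z":0,"yaw":0},{"x":0.002,"y":0,"z":0,"yaw":0},{"x":0.002,"y":0,"z":0,"yaw":0},{"x":0.002,"y":0,"z":0,"yaw":0},{"x":0.002,"y":0,"z":0,"yaw":0},{"x":0.002,"y":0,"z":0,"yaw":0}]'
```

```text
t: 31.25
eef_pos: [0.5515, 0.0951, 0.0083]
eef_rot: [[0.994, -0.113, -0.002], [-0.113, -0.994, 0.0], [-0.002, 0.0, -1.0]]
force: [-6.7, -0.5, 0.6]
grip_width: 0.0001
finger_force: 3.1
```

```bash
python3 -m handwheel '[{"x":0.0005,"y":0,"z":0,"yaw":0},{"x":0.001,"y":0,"z":0,"yaw":0},{"x":0.0015,"y":0,"z":0,"yaw":0},{"x":0.002,"y":0,"z":0,"yaw":0},{"x":0.002,"y":0,"z":0,"yaw":0},{"x":0.002,"y":0,"z":0,"yaw":0},{"x":0.002,"y":0,"z":0,"yaw":0},{"x":0.002,"y":0,"z":0,"yaw":0},{"x":0.002,"y":0,"z":0,"yaw":0},{"x":0.002,"y":0,"z":0,"yaw":0}]'
```

```text
t: 32.5
eef_pos: [0.5515, 0.0951, 0.0083]
eef_rot: [[0.994, -0.113, -0.005], [-0.113, -0.994, 0.001], [-0.005, -0.0, -1.0]]
force: [-10.4, -1.1, 5.8]
grip_width: -0.0003
finger_force: 5.2
```

```bash
python3 -m handwheel '[{"x":0.0005,"y":0,"z":0,"yaw":0},{"x":0.001,"y":0,"z":0,"yaw":0},{"x":0.0015,"y":0,"z":0,"yaw":0},{"x":0.0015,"y":0,"z":0,"yaw":0},{"x":0.0015,"y":0,"z":0,"yaw":0},{"x":0.0015,"y":0,"z":0,"yaw":0},{"x":0.0015,"y":0,"z":0,"yaw":0},{"x":0.0015,"y":0,"z":0,"yaw":0},{"x":0.0015,"y":0,"z":0,"yaw":0},{"x":0.0015,"y":0,"z":0,"yaw":0}]'
python3 -m handwheel '[{"x":0,"y":0,"z":0,"yaw":0},{"x":0,"y":0,"z":0,"yaw":0},{"x":0,"y":0,"z":0,"yaw":0},{"x":0,"y":0,"z":0,"yaw":0},{"x":0,"y":0,"z":0,"yaw":0},{"x":0,"y":0,"z":0,"yaw":0},{"x":0,"y":0,"z":0,"yaw":0},{"x":0,"y":0,"z":0,"yaw":0},{"x":0,"y":0,"z":0,"yaw":0},{"x":0,"y":0,"z":0,"yaw":0}]'
python3 -m handwheel '[{"x":-0.004,"y":0,"z":0,"yaw":0},{"x":-0.01,"y":0.001,"z":0,"yaw":0},{"x":-0.025,"y":0.003,"z":0,"yaw":0},{"x":-0.04,"y":0.004,"z":0,"yaw":0},{"x":-0.05,"y":0.005,"z":0.02,"yaw":0},{"x":-0.05,"y":0.005,"z":0.06,"yaw":0},{"x":-0.05,"y":0.005,"z":0.1,"yaw":0},{"x":-0.05,"y":0.005,"z":0.14,"yaw":0},{"x":-0.05,"y":0.005,"z":0.14,"yaw":0},{"x":-0.05,"y":0.005,"z":0.14,"yaw":0}]'
python3 - <<'E'
from h import *
c,im=shot("wrist")
cv2.imwrite('pics/w10b.png',cv2.resize(im,(800,500))[:,:,::-1])
E
```

```text
t: 33.75
eef_pos: [0.5515, 0.0951, 0.0083]
eef_rot: [[0.994, -0.113, -0.008], [-0.113, -0.994, 0.001], [-0.008, -0.0, -1.0]]
force: [-13.4, -1.2, 8.3]
grip_width: 0.0002
finger_force: 6.9
t: 35.0
eef_pos: [0.5515, 0.0951, 0.0083]
eef_rot: [[0.994, -0.113, -0.008], [-0.113, -0.994, 0.001], [-0.008, -0.0, -1.0]]
force: [-14.1, -1.7, 9.3]
grip_width: -0.0002
finger_force: 6.9
t: 36.25
eef_pos: [0.5063, 0.1008, 0.149]
eef_rot: [[0.994, -0.112, 0.002], [-0.112, -0.994, 0.001], [0.001, -0.001, -1.0]]
force: [-0.1, 0.6, -0.4]
grip_width: 0.0001
finger_force: 0.0
```

View pics/w10b.png

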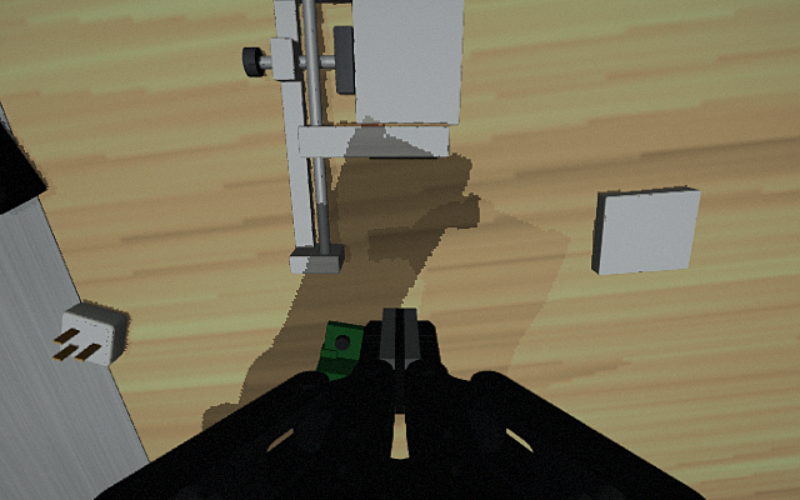

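```bash
python3 - <<'E'
from h import *
np.set_printoptions(precision=1,suppress=True)
c=cam("wrist"); O=np.array([.6545,.0515]); a=np.radians(-6.8); J=np.array([[np.cos(a),np.sin(a)],[-np.sin(a),np.cos(a)]])
def rep(n,px,z): print(n,((ray(c,np.array(px)/1.25,z)[:,:2]-O)@J.T*1000))
rep('stop face top',[[353,93],[353,28]],.017)
rep('plate lead',[[355,121],[356,30]],.014); rep('plate trail',[[461,122],[465,10]],.014)
im=cv2.imread('pics/w10b.png')
cv2.imwrite('pics/c.png',cv2.resize(im[0:170,270:490],None,fx=3.5,fy=3.5,interpolation=cv2.INTER_CUBIC))
E
```

```text
stop face top [[-57.7  62.3]
 [-19.5  61.1]]
plate lead [[-75.4  61.8]
 [-20.1  59.6]]
plate trail [[-75.5 -10. ]
 [ -8.4  -8.8]]
```

View pics/c.png

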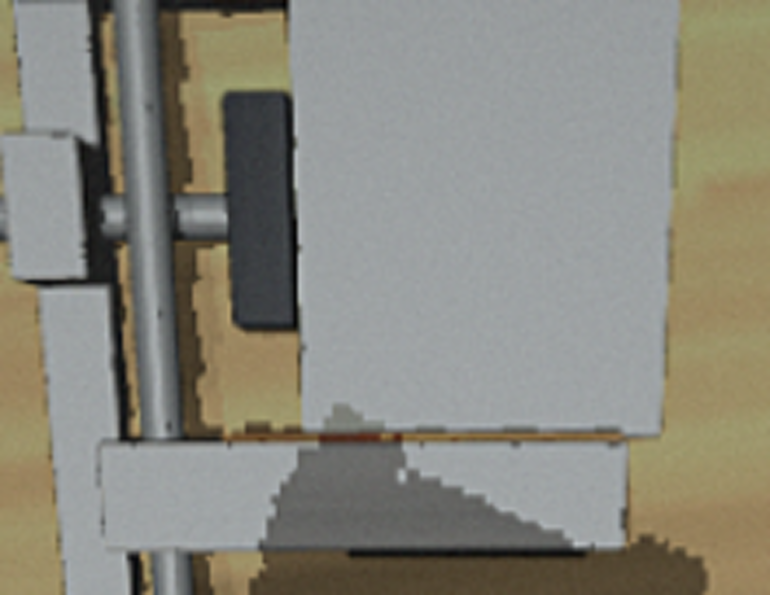

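The enlarged view shows the plate flush with the jaw along its copper face, and up against the stop at about (297,210). I can't see any gap beyond the pixel resolution. Handing in.

```bash
python3 -c "
from bench import finish_job
print(finish_job())"
```

```text
the job is handed in; nothing more can be done
None
```

I handed the job in: the 76 mm plate is home against the stop and held flat between jaw and fixed bar after a push of about 10 N (estimated: 14 N at the wrist less about 3 N to move the jaw), and the robot touched nothing else.

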